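Lock a shelf rail with a cam fastener

ROBOT

A 6-joint arm with a two-finger parallel gripper is mounted at the origin on the work surface. World frame = base frame: x ahead of the robot, y to its left, z up, the work surface at z = 0. Lengths are in m, angles in rad, forces in N, time in s.
With the tool pointing down it reaches from about 0.35 to 0.975 m from the base axis. Payload 4.9 kg.
Tool frame: the origin (TCP) lies on the centre line of the jaws, within the pads' length; the fingertips stand 11 mm ahead of it and the grasp point (between the pads) lies 8 mm behind it; z points along the fingers, y is the line along which they close (so a half turn about z gives the same grasp; the last joint's range is limited). The gripper opens to 85 mm and grips with 20 to 120 N. Pads are 22 mm wide; open, the fingers measure 114 mm over their backs; the gripper's body (76 mm by 85 mm) begins 54 mm behind the grasp point. The pads swing forward as they close: fully open they stand 13 mm farther back than shut.
Start: joints at [-1.253, 0.053, 1.613, -0, 1.476, -0.119], TCP at [0.264, -0.566, 0.242] pointing down, gripper open.
Joint ranges: [-3.01, 3.01], [-1.01, 2.22], [0.06, 2.58], [-1.02, 4.17], [0.09, 2.62], [-3.14, 3.14]. Speed limits (rad/s): [2.57, 2.57, 3.14, 3.14, 3.14, 3.14].

INTERFACE

Orientations are given as a unit quaternion [x, y, z, w].
In Python, from workcell import observe, grab_frame, sign_off gives the robot as it stands.
- The arm moves only by the shell command python3 -m jog 'ROWS' [OPENING] [FORCE]. ROWS is JSON, one flat list of numbers, 4 for each row, row after row: the shift along the tool's x, y, z as a fraction of full scale, then the turn about the tool's z as a fraction of full scale. A call has 1 to 12 rows; each row shifts and turns the commanded pose from where the row before left it, along the tool's axes as they then stand; what a row does not reach is not made up. Full scale, the value 1, is 0.03 m for a shift and 0.5 rad for a turn. A row lasts 1/8 s, in which the tool goes at most 62.5 mm and 10.7 degrees, less where a joint would pass 70% of its speed; a pose out of reach is approached as far as the arm can. A call with a number of a shift or a turn outside -1 to 1 is refused whole. A call with a gripper value outside its range is refused whole. OPENING is the opening, from 0 (shut) to 1 (fully open), set as the call begins (- or left out, the last holds). The fingers move at their own pace and stop on an object; FORCE is the grip in N (left out, the last holds). Time passes only in rows, so rows that do not move let the fingers close. It gives the time, the measured TCP pose, the force, the opening and the grip force at its end, in the units of the state.
- observe(): the state, without advancing time (a new reading comes with each control period).
- grab_frame(name): name is "scene" or "top" or "wrist"; returns a dict with "pixels" (420x560x3 uint8, red, green, blue), "z_map" (420x560 float32, m along the optical axis (not along the pixel's ray), 0 where there is no reading), "mtx" (3x3 intrinsics, pixels), "distortion" ([k1, k2, p1, p2, k3] as OpenCV has them; the pictures are not rectified), "extrinsics" (4x4, takes a point from camera to world coordinates); the wrist camera has in their place "tool_from_camera" (4x4, takes a point from camera to tool coordinates, whose origin is the TCP and whose axes are the flange's). Camera axes: x right, y down, z forward; pixel columns grow to the right and rows downward; lengths in m; the calibration is good to about 2 mm. A picture is of the moment at which its call begins: read the wrist's pose just before it.
- sign_off(): hands the job in; it is judged then, once.
The state is a dict: "clock": time; "joint_pos": joint angles; "qd": joint speeds; "tau": joint torques, N m; "position": TCP position; "orientation": TCP orientation; "contact_force": force on the tool from outside, world axes, zero at the start; "ft_torque": the same for the moment, N m; "finger_gap": finger opening in m; "gripper_force": force on a finger pad.
Only numpy, scipy, OpenCV 4.12 (cv2) and the standard library are available. Lean on these libraries where they do the work, as an engineer would, in place of code of your own. Each camera call takes 0.05 s, during which the arm holds its last target. There are 200 camera calls.

TASK

Take the screwdriver from its stand, seat its blade in the slot of the cam disc and turn the cam clockwise so that it draws the loose rail fully home against the board; then put the screwdriver back upright in its stand, down to its handle. Work the blade gently, with well under 25 N on it, do not force the cam past its stop, do not push the rail by hand, and leave the carton, jar and mallet alone.

Things in the scene. Friction and masses are not known exactly. Their poses are not given: they have to be found in the camera images.
- board: plywood shelf board, 180 (x) x 160 (y) x 36 mm, fixed flat on the bench; origin under its centre, z up; its +x edge is the one the rail is drawn against. A steel cam disc, 40 mm across, is let in flush with its top: one straight slot across the disc's centre, 24 mm long, 4 mm wide, 8 mm deep
- cam_top (a point): fixed point at the centre of the cam disc's top, 56 mm along +x from the board's centre, 36 mm above the bench; axes are the board's and do not turn with the cam. At the start the slot lies within 0.8 rad, either way, of the board's y axis: exactly where must be felt or seen. It is the same after half a turn, so the blade may be lifted out and set in again
- board_edge (a point): middle of the board's +x edge, 13 mm above the bench; axes are the board's, x points to the rail. The cam turns clockwise seen from above, stiffly (0.03 Nm idle, up to 0.1 Nm drawing): the slot moves the rail between about 0.8 and 1.8 rad clockwise of the board's y axis, meets a firm stop at 2.05 rad, and stays where left
- rail: plywood rail, loose, 60 (x) x 160 (y) x 36 mm, 0.3 to 0.5 kg, lying alongside the board's +x edge with an open gap of about 4.5 mm; a steel bolt from its near face reaches into the board to the cam. Origin at the bottom of the middle of its near face, axes as the board's when closed
- rail_face (a point): middle of the rail's near face, 13 mm above its underside; it meets board_edge when the rail is home
- driver: stubby screwdriver, 110 g, standing upright, blade down, in the stand; 125 mm long. Origin at the blade's tip, z up along the shaft. Flat blade 16 mm wide (along x) and 2.2 mm thick (along y), shaft 8 mm thick; black handle from 50 to 125 mm above the tip, 30 mm along x and 22 mm along y
- driver_grip (a point): point on the screwdriver's axis in the handle, 95 mm above the tip; a good grasp closes along the driver's y (22 mm)
- stand: wooden block 75 x 75 x 56 mm, fixed on the bench, with a square hole through its middle; origin under its centre, z up
- stand_hole (a point): centre of the mouth of the stand's 20 x 20 mm hole, 56 mm above the bench; the screwdriver stands with its handle's lower end on the block, the tip 50 mm below this point; any turn of the screwdriver about its axis will do
- carton: closed cardboard carton 80 x 110 x 80 mm, a bystander, origin under its centre
- jar: jar 70 mm across and 90 mm high, a bystander, origin under its centre
- mallet: mallet 260 mm long lying on the bench, a bystander, origin under its middle
Things that resemble listed ones, but are neither listed nor needed, are in the scene too. Leave any red look-alike of the driver alone. What is shaped like the stand but turquoise is not meant.

How it is judged:
By the outcome, as a careful person would: the job done as asked, in the order asked, and still so for the second after the job is handed in, with the robot touching nothing.
It also fails if it takes over 72 s, if anything falls off the work surface, if the arm or the gripper's body presses on something with over 40 N, if the wrist force passes 120 N, or if a joint passes its speed limit or range.

## Working session

There is one attempt and no reset: what is moved stays moved. The work goes in short steps, Python scripts to look and compute and a shell command to move; the robot and the scene stay as the last step left them, time stands still between calls to the robot, and variables do not carry over. Pictures are saved under pics/ and viewed, at most 10 in all, crops included, and the job is handed in when it is done.

```bash
mkdir -p pics
cat > h.py <<'E'
import numpy as np, cv2, json
from workcell import observe, grab_frame
from scipy.spatial.transform import Rotation as R
def shot(name,fn):
    s=observe(); f=grab_frame(name)
    if name=='wrist':
        T=np.eye(4); T[:3,:3]=R.from_quat(s['orientation']).as_matrix(); T[:3,3]=s['position']
        f['extrinsics']=T@f['tool_from_camera']
    cv2.imwrite('pics/'+fn+'.png',f['pixels'][:,:,::-1]); np.savez('pics/'+fn+'.npz',**{k:np.array(v) for k,v in f.items()})
    return f
def load(fn): return dict(np.load('pics/'+fn+'.npz'))
def ray(f,uv):
    p=cv2.undistortPoints(np.array(uv,float).reshape(-1,1,2),f['mtx'],np.array(f['distortion'])).reshape(-1,2)
    d=np.c_[p,np.ones(len(p))]@f['extrinsics'][:3,:3].T
    return f['extrinsics'][:3,3],d
def onplane(f,uv,z):
    o,d=ray(f,uv); return o+d*((z-o[2])/d[:,2])[:,None]
def bydepth(f,uv):
    o,d=ray(f,uv); u=np.array(uv,int).reshape(-1,2); return o+d*f['z_map'][u[:,1],u[:,0]][:,None]
E
python3 - <<'E'
from h import *
a=shot('top','top0'); b=shot('scene','scene0'); 
cv2.imwrite('pics/a.png',np.vstack([a['pixels'],])[:,:,::-1])
s=observe(); print(s['clock'],s['position'],s['orientation'],s['contact_force'],s['finger_gap'])
print(a['extrinsics'],b['extrinsics'],a['mtx'])
E
```

```text
0.1 [ 0.2642436  -0.56579916  0.2411798 ] [ 9.76246330e-01  2.16661593e-01 -9.44225397e-05 -9.21157684e-04] [-0.55698251  0.21296201  0.07623665] 0.08525705749970133
[[ 0.01035665 -0.99578128  0.09117223  0.52269585]
 [-0.99973933 -0.00845607  0.02120772 -0.01630693]
 [-0.02034729 -0.09136811 -0.99560929  1.32467082]
 [ 0.          0.          0.          1.        ]] [[-0.69583252  0.5334056  -0.48093199  1.37198254]
 [ 0.71817402  0.51064176 -0.47272727  0.7291835 ]
 [-0.00657142 -0.67433186 -0.73839918  1.22084085]
 [ 0.          0.          0.          1.        ]] [[407.92618122   0.         276.01915737]
 [  0.         407.92618122 213.73770283]
 [  0.           0.           1.        ]]
```

View pics/top0.png

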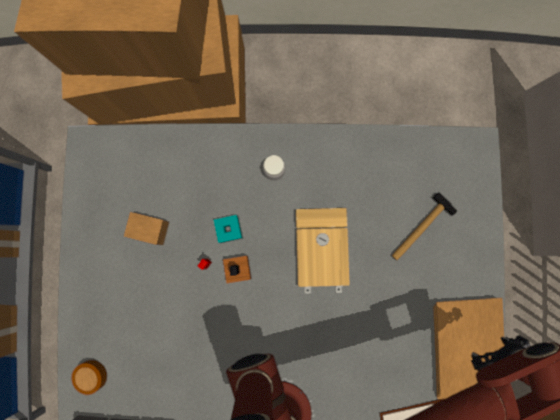

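View pics/scene0.png

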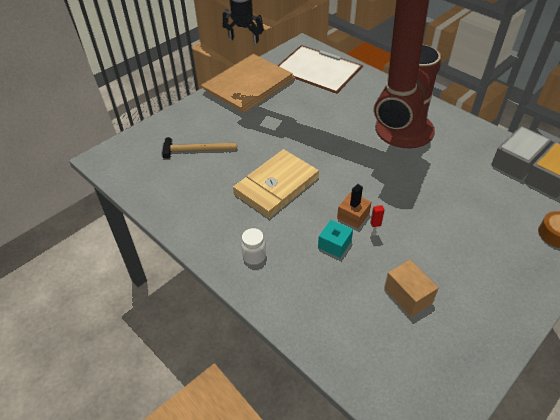

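Top view: the black driver is in the wooden stand at (235,269), the red look-alike at (204,263) and the turquoise stand at (228,229). The board with its cam is at (322,240) and the rail at (322,217). The scene view agrees: driver (357,195), cam (271,182).

Run:
```python
from h import *
f=load('top0'); b=load('scene0')
for n,uv,z in [('drv',(234.5,269),.131),('stand',(236.5,268.5),.056),('cam',(322,240.5),.036),('red',(204,263),.1),('boardSW',(300,286),.036),('boardSE',(349,286),.036)]:
    print(n,onplane(f,uv,z).round(4),bydepth(f,uv).round(4))
print('scene drv',onplane(b,(357,187),.131).round(4),bydepth(b,(357,190)).round(4),'cam',onplane(b,(271,182),.036).round(4),'red',bydepth(b,(377,210)).round(3),bydepth(b,(377,237)).round(3))
for nm,f in(('top',f),('scene',b)):
    hsv=cv2.cvtColor(f['pixels'],cv2.COLOR_RGB2HSV)
    # board mask
    m=cv2.inRange(hsv,(14,80,130),(30,255,255))
    n,l,st,c=cv2.connectedComponentsWithStats(m)
    for i in range(1,n):
        if st[i,4]>300: print(nm,st[i],c[i].round(1))
f=load('top0');hsv=cv2.cvtColor(f['pixels'],cv2.COLOR_RGB2HSV)
m=cv2.inRange(hsv,(14,80,130),(30,255,255));m[:,:290]=0;m[:,356:]=0;m[:200]=0;m[292:]=0
c=max(cv2.findContours(m,0,1)[0],key=cv2.contourArea); q=cv2.boxPoints(cv2.minAreaRect(c)); print(q,onplane(f,q,.036).round(4))
s=observe();Rm=R.from_quat(s['orientation']).as_matrix();print(Rm.round(3),f.get('x')); 
w=grab_frame('wrist')['tool_from_camera'];print(w.round(3))
```

```text
drv [[0.469  0.1287 0.131 ]] [[0.4691 0.1285 0.1324]]
stand [[0.4673 0.1316 0.056 ]] [[0.4705 0.123  0.1292]]
cam [[ 0.5572 -0.1347  0.036 ]] [[ 0.5572 -0.1347  0.0368]]
red [[0.4841 0.225  0.1   ]] [[0.4848 0.2206 0.1226]]
boardSW [[ 0.4141 -0.0663  0.036 ]] [[ 0.414  -0.0664  0.0347]]
boardSE [[ 0.4152 -0.22    0.036 ]] [[ 0.4123 -0.2256  0.0011]]
scene drv [[0.4644 0.1351 0.131 ]] [[0.4727 0.1419 0.1293]] cam [[ 0.5609 -0.1334  0.036 ]] red [[0.491 0.23  0.123]] [[ 0.477  0.239 -0.004]]
top [  14    0  167   32 5000] [97.7 15.1]
top [ 200    0   25   76 1239] [212.3  43. ]
top [ 125   15  114  107 1527] [214.1  84.2]
top [  61   72  119   27 1497] [101.3  83.1]
top [394 206  49  54 388] [417.5 233.3]
top [ 296  208   54   79 3855] [322.3 247.3]
top [124 212  38  33 867] [142.6 228. ]
top [ 437  298   68  101 4431] [467.4 340.8]
top [ 72 367  26  27 539] [ 85.  379.6]
scene [ 201   54   94   53 2261] [246.6  78.5]
scene [537 143  23  32 435] [551.3 159.3]
scene [ 233  149   86   63 2500] [275.6 179.3]
scene [ 388  260   50   42 1061] [412.9 280. ]
scene [ 143  363  119   57 3431] [206.2 400.4]
[[295.44073 208.66321]
 [346.7744  207.0073 ]
 [349.29108 285.0229 ]
 [297.9574  286.6788 ]] [[ 0.6574 -0.0504  0.036 ]
 [ 0.6641 -0.2135  0.036 ]
 [ 0.4182 -0.2209  0.036 ]
 [ 0.4119 -0.0599  0.036 ]]
[[ 0.906  0.423 -0.001]
 [ 0.423 -0.906  0.002]
 [ 0.    -0.002 -1.   ]] None
[[ 0.002 -0.954 -0.3    0.077]
 [ 1.     0.001  0.001  0.   ]
 [-0.001 -0.3    0.954 -0.132]
 [ 0.     0.     0.     1.   ]]
```

```bash
python3 -m jog '[0.89,-1,0,0,0.89,-1,0,0,0.89,-1,0,0,0.89,-1,0,0,0.89,-1,0,0,0.89,-1,0,0,0.89,-1,0,0,0.89,-1,0,0,0.89,-1,0,0]' 1
python3 -m jog '[0.89,-1,0,0,0.89,-1,0,0,0.89,-1,0,0,0.89,-1,0,0,0.89,-1,0,0,0.89,-1,0,0,0.89,-1,0,0,0.89,-1,0,0,0.89,-1,0,0,0,0,0,0,0,0,0,0]'
python3 - <<'E'
from h import *
f=shot('wrist','w1'); s=observe(); print(s['joint_pos'],s['position'])
E
```

```text
clock: 1.27
position: [0.368, -0.2186, 0.242]
orientation: [0.976, 0.217, 0.0, -0.0]
contact_force: [0.5, 0.2, -0.1]
finger_gap: 0.0852
gripper_force: 0.0
clock: 2.65
position: [0.4711, 0.1261, 0.2419]
orientation: [0.976, 0.217, -0.0, 0.0]
contact_force: [-0.8, -1.0, 0.0]
finger_gap: 0.0855
gripper_force: 0.0
[ 1.08206293e-01 -2.85050193e-01  1.92342995e+00 -3.49132377e-04
  1.50378052e+00  1.24282682e+00] [0.47116428 0.12572529 0.24202448]
```

View pics/w1.png

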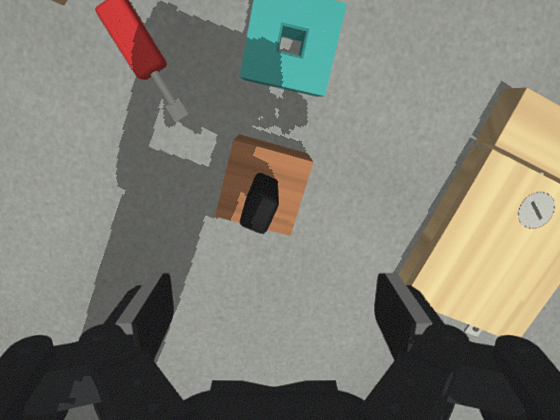

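The driver's black handle is at about (260,205) in its stand. The cam slot is at (537,210), tilted and clearly visible, and the fingers are open along the bottom of the picture.

```bash
cat >> h.py <<'E'
def cloud(f,x0,x1,y0,y1):
    v,u=np.mgrid[y0:y1,x0:x1]; uv=np.c_[u.ravel(),v.ravel()]; P=bydepth(f,uv); k=f['z_map'][uv[:,1],uv[:,0]]>0
    return uv[k],P[k]
def rect(P):
    (c,(w,h),a)=cv2.minAreaRect(P[:,:2].astype(np.float32)); b=cv2.boxPoints((c,(w,h),a)); e=[b[1]-b[0],b[2]-b[1]]
    e=max(e,key=np.linalg.norm); return np.round(c,4),np.round(sorted((w,h)),4),round(float(np.degrees(np.arctan2(e[1],e[0]))%180),1)
def tool(dw):
    s=observe(); return (R.from_quat(s['orientation']).inv().apply(dw)/.03).round(2)
E
python3 - <<'E'
from h import *
f=load('w1'); uv,P=cloud(f,210,320,120,245)
print(np.histogram(P[:,2],bins=np.arange(-.01,.16,.01)))
for lo,hi in((.122,.14),(.127,.134)):
    Q=P[(P[:,2]>lo)&(P[:,2]<hi)]; print('handle',len(Q),Q[:,2].mean(),rect(Q),Q.mean(0))
k=(P[:,2]>.048)&(P[:,2]<.062); print('stand',P[k][:,2].mean(),rect(P[k]))
# cam slot
uv,P=cloud(f,470,560,100,330)
hsv=cv2.cvtColor(f['pixels'],cv2.COLOR_RGB2HSV)
H=hsv[uv[:,1],uv[:,0]]
g=(H[:,1]<60)&(np.abs(P[:,2]-.036)<.006)&(uv[:,1]<240); 
pts=onplane(f,uv[(H[:,1]<60)&(H[:,2]>120)&(uv[:,1]>185)&(uv[:,1]<235)],.036); print('disc',rect(pts), len(pts))
c=rect(pts)[0]
pl=onplane(f,uv,.036); r=np.linalg.norm(pl[:,:2]-c,axis=1)
k=(r<.015)&(H[:,2]<110); print('slot',k.sum(),rect(pl[k]))
E
```

```text
(array([1110, 5677,   84,   93,  103,  110, 4829,   51,   65,   74,   83,
         85,  110,  249,  961,    0]), array([-0.01,  0.  ,  0.01,  0.02,  0.03,  0.04,  0.05,  0.06,  0.07,
        0.08,  0.09,  0.1 ,  0.11,  0.12,  0.13,  0.14,  0.15]))
handle 1192 0.13078797459483557 (array([0.4655, 0.1348]), array([0.0221, 0.0301]), 1.0) [0.46711432 0.13525132 0.13078797]
handle 1134 0.13111061973515925 (array([0.4655, 0.1348]), array([0.0221, 0.0301]), 1.0) [0.46658385 0.13513664 0.13111062]
stand 0.056676793942716415 (array([0.465 , 0.1337]), array([0.0754, 0.0758]), 9.8)
disc (array([ 0.5621, -0.1355]), array([0.0398, 0.0399]), 156.0) 972
slot 52 (array([ 0.5622, -0.1356]), array([0.0027, 0.0219]), 62.0)
```

```bash
python3 -m jog '[0,0,0,0.28,0,0,0,0.28,0,0,0,0.28,-0.2,-0.29,0.5,0,0,0,0.8,0,0,0,0.8,0,0,0,0.8,0,0,0,0.8,0,0,0,0.7,0,0,0,0.57,0,0,0,0,0]' 0.7
python3 -m jog '[0,0,0,0,0,0,0,0,0,0,0,0,0,0,0,0,0,0,0,0,0,0,0,0]' 0 80
python3 - <<'E'
from h import *
s=observe(); print(s['ft_torque'],R.from_quat(s['orientation']).as_matrix()[:2,0])
E
```

```text
clock: 4.08
position: [0.4636, 0.1347, 0.0912]
orientation: [1.0, 0.009, -0.002, 0.0]
contact_force: [-0.1, -0.2, 0.0]
finger_gap: 0.0599
gripper_force: 0.0
clock: 4.82
position: [0.4663, 0.135, 0.0945]
orientation: [1.0, 0.008, 0.001, -0.0]
contact_force: [-0.7, -0.8, 5.7]
finger_gap: 0.0211
gripper_force: 78.4
[ 0.00971012  0.0381678  -0.02805887] [0.99985427 0.01690579]
```

```bash
python3 -m jog '[0,0,-0.3,0,0,0,-0.6,0,0,0,-0.6,0,0,0,-0.6,0,0,0,-0.6,0,0,0,-0.6,0,0,0,0,0]'
python3 -m jog '[0.305,0.907,0,0,0.305,0.907,0,0,0.305,0.907,0,0,0.305,0.907,0,0,0.305,0.907,0,0,0.305,0.907,0,0,0.305,0.907,0,0,0.305,0.907,0,0,0.305,0.907,0,0,0.305,0.907,0,0,0,0,0,0]'
python3 -m jog '[0,0,0,-0.266,0,0,0,-0.266,0,0,0,-0.266,0,0,0,-0.266,0,0,0,-0.266,0,0,0,-0.266,0,0,0,-0.266,0,0,0,-0.266,0,0,0,0,0,0,0,0,0,0,0,0]'
python3 - <<'E'
from h import *
f=shot('wrist','w2'); s=observe(); print(s['position'],R.from_quat(s['orientation']).as_matrix().round(4),s['contact_force'],s['ft_torque'])
E
```

```text
clock: 5.7
position: [0.4665, 0.1351, 0.1946]
orientation: [1.0, 0.008, 0.002, -0.0]
contact_force: [-0.6, 0.7, -1.7]
finger_gap: 0.0214
gripper_force: 78.1
clock: 7.08
position: [0.5612, -0.1369, 0.1911]
orientation: [1.0, 0.007, -0.001, -0.0]
contact_force: [-0.1, 0.1, -1.2]
finger_gap: 0.0212
gripper_force: 78.5
clock: 8.45
position: [0.5612, -0.1354, 0.192]
orientation: [0.858, 0.514, -0.0, -0.0]
contact_force: [1.0, 1.4, -0.5]
finger_gap: 0.0214
gripper_force: 78.3
[ 0.56127099 -0.13547389  0.19209298] [[ 4.712e-01  8.820e-01 -2.000e-04]
 [ 8.820e-01 -4.712e-01  1.000e-04]
 [-0.000e+00 -2.000e-04 -1.000e+00]] [-0.2169547   0.44816566 -1.33125587] [ 0.01758709  0.03297194 -0.0232117 ]
```

View pics/w2.png

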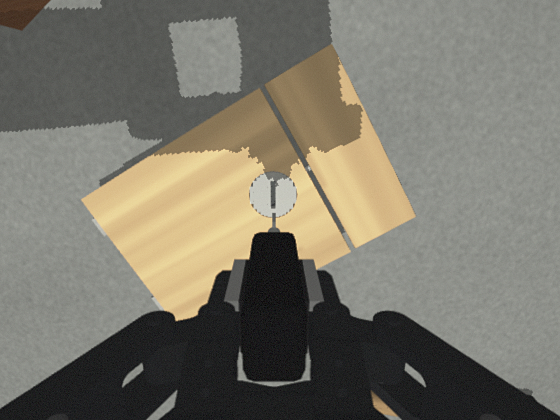

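The blade shows edge-on at (274,222), in line with the slot at (272,195), and the gap to the rail is still open.

Run:
```python
from h import *
f=load('w2'); hsv=cv2.cvtColor(f['pixels'],cv2.COLOR_RGB2HSV); s=observe()
uv,P=cloud(f,240,310,165,235); H=hsv[uv[:,1],uv[:,0]]
k=(H[:,1]<60)&(H[:,2]>60)&(np.abs(P[:,2]-.036)<.01)&(uv[:,1]<219)
pl=onplane(f,uv,.036)
print('disc',rect(pl[k])); c=rect(pl[k])[0]
# ring of disc via enclosing circle
print(cv2.minEnclosingCircle(pl[k][:,:2].astype(np.float32)))
r=np.linalg.norm(pl[:,:2]-c,axis=1); k=(r<.0145)&(H[:,2]<120); print('slot',k.sum(),rect(pl[k]))
# blade
k=(P[:,2]>.06)&(uv[:,1]<233); Rm=R.from_quat(s['orientation'])
T=Rm.inv().apply(P[k]-s['position']); print('blade pts (tool)',k.sum()); 
for v in range(205,234,3):
    q=T[uv[k][:,1]==v]; 
    if len(q): print(v,uv[k][uv[k][:,1]==v][:,0].min(),uv[k][uv[k][:,1]==v][:,0].max(),q.mean(0).round(4))
print(hsv[205:235:3,268:281,2])
# gap line board: points at z .036
uv2,P2=cloud(f,80,420,40,330); 
H2=hsv[uv2[:,1],uv2[:,0]]
k=(np.abs(P2[:,2]-.036)<.006)&(H2[:,1]>60); print('board+rail',rect(P2[k]))
```

```text
disc (array([ 0.5619, -0.1346]), array([0.0395, 0.0398]), 153.1)
((0.5616750121116638, -0.1352192908525467), 0.020847663283348083)
slot 129 (array([ 0.5624, -0.1336]), array([0.0075, 0.0254]), 62.1)
blade pts (tool) 132
214 272 275 [0.0063 0.0009 0.0854]
217 272 275 [0.0066 0.0009 0.0782]
220 272 275 [0.0065 0.0009 0.0728]
223 272 275 [0.0055 0.0009 0.07  ]
226 272 275 [0.0034 0.0009 0.0704]
229 269 278 [0.0022 0.0009 0.0684]
232 259 288 [0.0137 0.0009 0.0334]
[[199 206 173  75  54  60  67 141 204 203 201 200 199]
 [201 205 202 146 140 143 143 181 202 199 198 199 200]
 [199 199 201 207 204 207 203 203 203 200 202 201 198]
 [200 201 203 204 120  83  81 120 203 203 203 199 201]
 [191 186 173 182 121  88  88 106 178 180 194 197 234]
 [230 231 234 240 139  85  87 137 240 232 230 229 230]
 [230 230 233 238 155 113 108 149 236 232 228 227 228]
 [230 234 238 233 146 118 111 146 234 233 227 227 226]
 [196 104  85  90  92  91  96  95  88  81 102 190 230]
 [ 40  40  35  45  46  43  46  42  42  41  44  39  81]]
board+rail (array([ 0.5374, -0.1359]), array([0.161 , 0.2455]), 2.1)
```

```bash
python3 -m jog '[0.05,-0.013,0.4,0,0,0,0.4,0,0,0,0.4,0,0,0,0.4,0,0,0,0.25,0,0,0,0.12,0,0,0,0,0,0,0,0,0,0,0,0,0]'
python3 - <<'E'
from h import *
f=shot('wrist','w3'); s=observe(); print(s['position'],s['contact_force'])
hsv=cv2.cvtColor(f['pixels'],cv2.COLOR_RGB2HSV)
uv,P=cloud(f,230,320,165,300); print(P[:,2].min(),P[:,2].max())
cv2.imwrite('pics/w3c.png',cv2.resize(f['pixels'][150:290,200:350,::-1],None,fx=4,fy=4,interpolation=cv2.INTER_NEAREST))
E
```

```text
clock: 9.62
position: [0.562, -0.1342, 0.1337]
orientation: [0.858, 0.514, 0.0, 0.0]
contact_force: [0.2, -0.5, -0.7]
finger_gap: 0.0211
gripper_force: 78.3
[ 0.56195209 -0.13419723  0.1335814 ] [ 0.35178743  0.28224626 -1.67676327]
-0.0008202193252669909 0.16524243193810048
```

View pics/w3c.png

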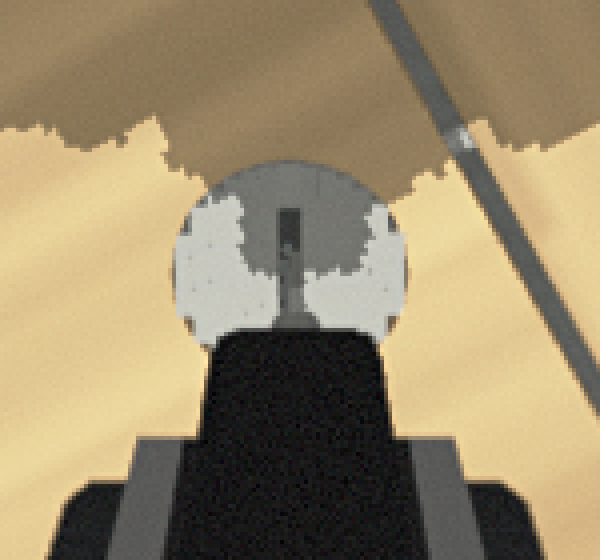

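The blade (crop x≈291) lies over the slot (crop x≈289, its far end at y≈208), and the blade's leading lower corner is at about crop y 245.

Run:
```python
from h import *
f=load('w3'); s=observe(); Rm=R.from_quat(s['orientation'])
t=lambda uv,z: (1e3*Rm.inv().apply(onplane(f,uv,z)-s['position'])).round(2)
print('slot end',t((272.25,201.7),.036),'disc top/left/right',t([(272,190),(243.5,217),(302,217)],.036))
print('blade corner',t((272.7,211.2),.0466))
uv,P=cloud(f,262,285,190,233); H=f['pixels'][uv[:,1],uv[:,0]].mean(1)
for v in range(196,234,2): print(v,f['pixels'][v,264:284].mean(1).astype(int),(f['z_map'][v,268:279]*1000).astype(int))
```

```text
slot end [[10.98  0.22 97.58]] disc top/left/right [[ 1.918e+01  5.000e-02  9.758e+01]
 [-2.000e-02 -1.961e+01  9.757e+01]
 [ 2.000e-02  2.076e+01  9.760e+01]]
blade corner [[ 7.56  0.55 86.98]]
196 [114 114 113 116 114 117 115 115 117 116 117 116 113 115 111 105 116 115
 116 113] [237 236 238 238 237 236 237 236 237 237 237]
198 [115 116 114 114 115 118 119 119 118 115 118 113 115 116 114 105 115 114
 116 115] [237 237 236 238 237 238 237 237 237 237 236]
200 [112 115 113 116 116 118 116 117 119 115 117 114 116 112 115 116 114 113
 113 114] [237 239 238 239 238 238 238 237 238 238 237]
202 [113 119 118 115 114  98  75  69  67  70  69 106 116 110 114 117 115 114
 112 116] [237 244 248 247 246 249 247 238 237 239 238]
204 [114 115 116 118 117  87  56  54  54  53  55 102 119 117 116 113 116 114
 115 115] [239 243 247 247 246 247 248 238 238 238 239]
206 [116 113 116 119 118  86  62  55  53  55  57 101 117 114 115 117 115 115
 115 119] [239 242 248 248 248 248 249 241 238 239 239]
208 [115 115 115 117 120  86  56  53  53  57  58 102 119 116 113 117 118 115
 118 115] [239 241 247 248 248
[... 900 characters left out ...]

 197 195] [242 242 251 251 214 215 214 214 243 241 243]
224 [197 197 199 198 205 163  84  87 107 114 111 116 200 201 199 198 198 197
 196 196] [242 243 252 251 213 215 213 213 241 242 244]
226 [195 179 197 198 204 167  71  86 108 113 115 110 143 200 200 200 197 196
 198 197] [243 243 252 252 215 216 213 215 243 243 243]
228 [198 197 201 197 198 165  95  91  98  99  93  97  96 103 162 197 201 200
 196 196] [243 244 216 215 215 215 213 215 216 216 243]
230 [201 205 208 201 121  85  92  94  98  95  93  95  95  88  87 120 197 205
 202 200] [216 214 212 211 211 211 211 210 212 214 214]
232 [77 79 78 71 37 36 40 41 41 39 40 43 43 40 37 41 74 76 79 77] [178 177 177 177 176 177 177 176 177 177 177]
```

```bash
python3 -m jog '[0.02,-0.032,0.06,0,0,0,0.12,0,0,0,0.12,0,0,0,0,0,0,0,0,0]'
python3 -m jog '[0,0,0.03,0,0,0,0.03,0,0,0,0,0]'
python3 - <<'E'
from h import *
f=shot('wrist','w4'); s=observe(); print(s['position'],s['contact_force'],s['ft_torque'])
cv2.imwrite('pics/w4c.png',cv2.resize(f['pixels'][170:250,220:320,::-1],None,fx=6,fy=6,interpolation=cv2.INTER_NEAREST))
for v in range(196,236,3): print(v,f['pixels'][v,264:284].mean(1).astype(int),(f['z_map'][v,268:279]*1000).astype(int))
E
```

```text
clock: 10.3
position: [0.5611, -0.1331, 0.124]
orientation: [0.858, 0.514, -0.0, -0.0]
contact_force: [0.1, 1.0, -1.0]
finger_gap: 0.0212
gripper_force: 78.4
clock: 10.68
position: [0.5611, -0.1331, 0.1222]
orientation: [0.858, 0.514, -0.0, -0.0]
contact_force: [-0.7, 0.1, -0.9]
finger_gap: 0.0214
gripper_force: 78.4
[ 0.56110441 -0.13310052  0.12224722] [ 0.41599819  0.06105309 -1.90291741] [-0.0403478   0.0223586   0.00762749]
196 [113 105  98 102 105 103 101 105 111 115 112 112 113 109 102 103  99 105
  96 100] [225 227 225 225 226 226 225 225 225 225 224]
199 [116 115 114 120 114 115 116 117 118 119 120 119 118 118 116 116 117 115
 117 116] [226 225 226 225 225 224 226 226 226 226 225]
202 [116 116 119 117 112 116 115 116 115 116 114 116 119 116 112 113 114 115
 112 115] [226 227 227 226 227 227 226 227 226 225 226]
205 [117 115 117 113 117 116 116 115 117 116 117 117 119 112 116 114 113 114
 116 114] [227 226 226 226 227 226 226 227 227 226 227]
208 [111 116 115 118 114 115 116  89  57  55  59  54  57  86 118 118 111 114
 112 119] [228 226 227 232 236 237 236 236 237 236 227]
21
[... 452 characters left out ...]
6  78 119 117 115 114
 115 116] [229 230 229 230 216 216   0 217 239 239 231]
223 [117 114 117 116 116 118 121  92  97 114 116 110  92  96 118 122 116 117
 116 117] [230 230 230 232 215 214 215 214 239 239 231]
226 [110 111 142 148 199 123 114  93 101 121 118 103  86  87 117 142 147 199
 149 108] [232 231 232 230 214 215 213 214 240 240 232]
229 [203 204 204 204 164 100  89  92  95  94  93  97  92  87 105 164 205 201
 201 194] [232 215 216 213 214 213 213 213 213 214 216]
232 [76 79 77 73 39 39 41 44 38 46 43 46 41 42 38 39 71 77 77 80] [176   0 177 179 177 177 177 176 177 177 177]
235 [ 9 30 13 22 17 25 25 22 20 18 24 28 14 31 22 23 21 23 28 16] [173 173 172 172 174 172 173 172 172 172 173]
```

The blade sits at columns 272–275 and the slot at 271–277, so it is over the slot, with about 3.5 mm to spare at the end. I go down gently.

```bash
python3 -m jog '[-0.01,0.006,0.03,0,0,0,0.03,0,0,0,0,0]'
python3 -m jog '[0,0,0.03,0,0,0,0.03,0,0,0,0,0]'
```

```text
clock: 11.1
position: [0.5611, -0.1335, 0.1204]
orientation: [0.858, 0.514, -0.0, -0.0]
contact_force: [-0.2, -0.3, -0.9]
finger_gap: 0.021
gripper_force: 78.4
clock: 11.48
position: [0.5611, -0.1335, 0.1186]
orientation: [0.858, 0.514, -0.0, -0.0]
contact_force: [0.7, 0.2, -0.6]
finger_gap: 0.021
gripper_force: 78.4
```

```bash
python3 -m jog '[0,0,0.04,0,0,0,0,0]'
python3 -m jog '[0,0.004,0,0.1,0,0.004,0,0.1,0,0.004,0,0.1,0,0.004,0,0.1,0,0,0,0]'
python3 - <<'E'
from h import *
s=observe();Rm=R.from_quat(s['orientation']);print('toolF',Rm.inv().apply(s['contact_force']).round(2),'T',Rm.inv().apply(s['ft_torque']).round(3),'yaw',np.degrees(np.arctan2(*Rm.as_matrix()[[1,0],0])))
E
```

```text
clock: 11.72
position: [0.5611, -0.1335, 0.1174]
orientation: [0.858, 0.514, -0.0, -0.0]
contact_force: [0.4, 0.2, -0.4]
finger_gap: 0.0209
gripper_force: 78.4
clock: 12.35
position: [0.5616, -0.1337, 0.1175]
orientation: [0.904, 0.427, -0.0, 0.0]
contact_force: [-0.9, 0.5, -0.9]
finger_gap: 0.0211
gripper_force: 78.4
toolF [-0.24 -1.01  0.92] T [ 0.002 -0.024 -0.044] yaw 50.504178629437085
```

```bash
cat > ft.py <<'E'
from h import *
s=observe();Rm=R.from_quat(s['orientation']);print('toolF',Rm.inv().apply(s['contact_force']).round(2),'T',Rm.inv().apply(s['ft_torque']).round(3),'yaw',np.degrees(np.arctan2(*Rm.as_matrix()[[1,0],0])))
E
python3 -m jog '[0,0.004,0,0.1,0,0.004,0,0.1,0,0.004,0,0.1,0,0.004,0,0.1,0,0.004,0,0.1,0,0.004,0,0.1]'; python3 ft.py
python3 -m jog '[0,0.004,0,0.1,0,0.004,0,0.1,0,0.004,0,0.1,0,0.004,0,0.1,0,0,0,0]'; python3 ft.py
```

```text
clock: 13.1
position: [0.5619, -0.1341, 0.1175]
orientation: [0.958, 0.286, -0.0, -0.0]
contact_force: [-0.3, -0.1, -0.2]
finger_gap: 0.0211
gripper_force: 78.5
toolF [-0.29 -0.03  0.2 ] T [ 0.163 -0.042 -0.021] yaw 33.243974083386426
clock: 13.72
position: [0.5621, -0.1344, 0.1175]
orientation: [0.982, 0.19, -0.0, -0.0]
contact_force: [-0.7, 1.3, -0.8]
finger_gap: 0.0213
gripper_force: 78.5
toolF [-0.17 -1.45  0.8 ] T [ 0.262 -0.064 -0.034] yaw 21.894569998912367
```

```bash
python3 -m jog '[0,-0.01,0,0.1,0,-0.005,0,0.1,0,0,0,0.1,0,0,0,0.1,0,0,0,0]'; python3 ft.py
python3 -m jog '[0,0,0,0.1,0,0,0,0.1,0,0,0,0.1,0,0,0,0.1,0,0,0,0]'; python3 ft.py
```

```text
clock: 14.35
position: [0.5621, -0.1345, 0.1175]
orientation: [0.996, 0.091, -0.0, 0.0]
contact_force: [-0.5, -1.3, -0.7]
finger_gap: 0.0212
gripper_force: 78.4
toolF [-0.73  1.21  0.72] T [-0.108 -0.111  0.03 ] yaw 10.453063208551063
clock: 14.98
position: [0.5621, -0.1346, 0.1175]
orientation: [1.0, -0.009, -0.0, 0.0]
contact_force: [-0.1, -2.1, -1.1]
finger_gap: 0.0209
gripper_force: 78.3
toolF [-0.1   2.08  1.07] T [-0.416 -0.114 -0.059] yaw -0.9911590366341619
```

```bash
python3 -m jog '[0,0.012,0,0,0,0.004,0,0.1,0,0.004,0,0.1,0,0.004,0,0.1,0,0,0,0]'; python3 ft.py
python3 - <<'E'
from h import *
f=shot('wrist','w5')
E
```

```text
clock: 15.6
position: [0.5621, -0.135, 0.1175]
orientation: [0.996, -0.084, -0.0, 0.0]
contact_force: [-0.8, -0.3, -0.7]
finger_gap: 0.0208
gripper_force: 78.4
toolF [-0.76  0.42  0.68] T [-0.246 -0.097 -0.049] yaw -9.619585625455317
```

View pics/w5.png

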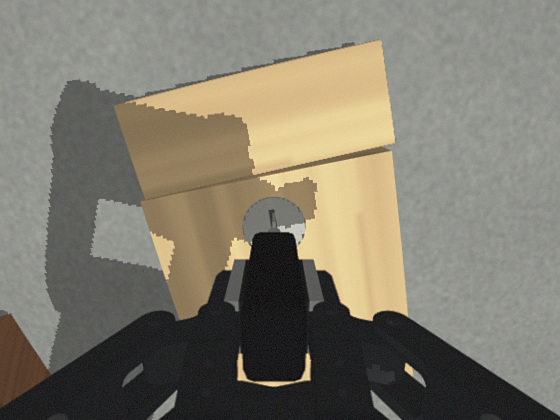

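The slot end is at (271,213) and has turned with the blade. The rail gap is closed on the left (200,185) and nearly closed on the right (370,155), so I keep turning in small steps.

```bash
python3 -m jog '[0,0.01,0,0.08,0,0.003,0,0.08,0,0.003,0,0.08,0,0,0,0]'; python3 ft.py
python3 -m jog '[0,0.004,0,0.08,0,0.004,0,0.08,0,0.004,0,0.08,0,0,0,0]'; python3 ft.py
python3 - <<'E'
from h import *
f=shot('wrist','w6')
c=f['pixels'][90:250,100:420,::-1]; cv2.imwrite('pics/w6c.png',cv2.resize(c,None,fx=2.5,fy=2.5,interpolation=cv2.INTER_NEAREST))
E
```

```text
clock: 16.15
position: [0.562, -0.1352, 0.1175]
orientation: [0.99, -0.143, -0.0, -0.0]
contact_force: [-0.7, -0.1, -0.5]
finger_gap: 0.0214
gripper_force: 78.4
toolF [-0.66  0.33  0.47] T [-0.043 -0.071 -0.057] yaw -16.495105624884957
clock: 16.65
position: [0.5619, -0.1355, 0.1175]
orientation: [0.979, -0.202, -0.0, -0.0]
contact_force: [-0.8, 0.1, -1.0]
finger_gap: 0.0211
gripper_force: 78.4
toolF [-0.81  0.24  1.04] T [ 0.087 -0.015 -0.015] yaw -23.364485188659145
```

View pics/w6c.png

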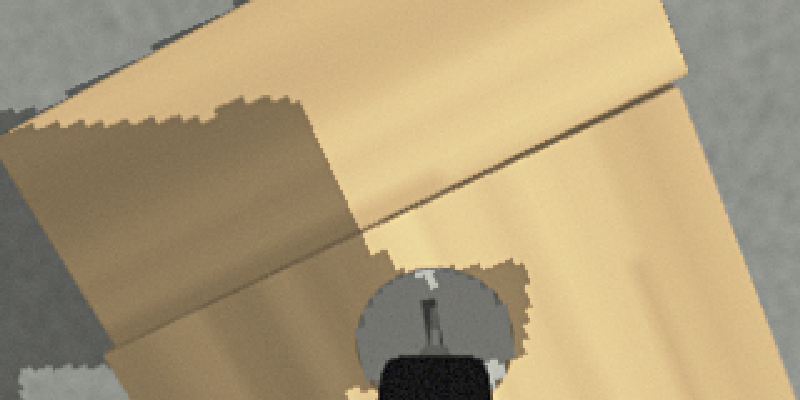

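The gap is now a thin line, closed on the left (crop 110,350) and about 1 mm at the right end (crop 680,85). The slot lags the blade by a few degrees, as its clearance would allow.

```bash
python3 -m jog '[0,0.003,0,0.06,0,0.003,0,0.06,0,0,0,0]'; python3 ft.py
python3 - <<'E'
from h import *
for n in('w5','w6','w7'):
    f=shot('wrist','w7') if n=='w7' else load(n)
    g=cv2.cvtColor(f['pixels'],cv2.COLOR_RGB2GRAY)
    hsv=cv2.cvtColor(f['pixels'],cv2.COLOR_RGB2HSV)
    # sample along board y direction lines across gap: world profile at z=.036
    yaw=np.radians(1.9); ex=np.array([np.cos(yaw),np.sin(yaw)]); ey=np.array([-ex[1],ex[0]]); C=np.array([.562,-.135])
    E=f['extrinsics']; rv,_=cv2.Rodrigues(E[:3,:3].T); tv=-E[:3,:3].T@E[:3,3]
    for y in(-.06,-.04,-.02,0,.02,.04,.06):
        t=np.arange(.022,.05,.00025); W=np.array([np.r_[C+ex*a+ey*y,.036] for a in t])
        p,_=cv2.projectPoints(W,rv,tv,f['mtx'],f['distortion']); v=cv2.remap(g,p[:,0].astype(np.float32),None,cv2.INTER_LINEAR).ravel().astype(float)
        b=np.median(v); d=np.clip(b-v,0,None); i=d.argmax(); d=np.where(abs(t-t[i])<.004,d,0)
        print(n,y,'x=%.1f'%(1e3*t[i]),'depth %.0f of %.0f'%(d.max(),b),'eqwidth mm %.2f'%(d.sum()*.25/b))
# slot angle
uv,P=cloud(f,255,290,195,235); Z=P[:,2]; k=(Z<.033)&(Z>.02); print(k.sum(),rect(onplane(f,uv[k],.036)) if k.sum()>5 else '')
E
```

```text
clock: 17.08
position: [0.5619, -0.1357, 0.1175]
orientation: [0.973, -0.233, 0.0, -0.0]
contact_force: [-0.1, 1.9, -1.0]
finger_gap: 0.0214
gripper_force: 78.4
toolF [-0.91 -1.62  0.96] T [ 0.482 -0.12  -0.045] yaw -26.89210503264737Traceback (most recent call last):
  File "<stdin>", line 11, in <module>
cv2.error: OpenCV(4.12.0) /io/opencv/modules/imgproc/src/imgwarp.cpp:1821: error: (-215:Assertion failed) ((map1.type() == CV_32FC2 || map1.type() == CV_16SC2) && map2.empty()) || (map1.type() == CV_32FC1 && map2.type() == CV_32FC1) in function 'remap'
```

```bash
cat > gap.py <<'E'
from h import *
import sys
for n in sys.argv[1:]:
    try: f=load(n)
    except Exception: f=shot('wrist',n)
    g=cv2.cvtColor(f['pixels'],cv2.COLOR_RGB2GRAY)
    yaw=np.radians(1.9); ex=np.array([np.cos(yaw),np.sin(yaw)]); ey=np.array([-ex[1],ex[0]]); C=np.array([.562,-.135])
    E=f['extrinsics']; rv,_=cv2.Rodrigues(E[:3,:3].T); tv=-E[:3,:3].T@E[:3,3]
    for y in(-.06,-.04,-.02,0,.02,.04,.06):
        t=np.arange(.022,.05,.00025); W=np.array([np.r_[C+ex*a+ey*y,.036] for a in t])
        p,_=cv2.projectPoints(W,rv,tv,f['mtx'],f['distortion']); v=cv2.remap(g,p.astype(np.float32),None,cv2.INTER_LINEAR).ravel().astype(float)
        b=np.median(v); d=np.clip(b-v,0,None); i=d.argmax(); d=np.where(abs(t-t[i])<.004,d,0)
        print(n,y,'x=%.1f'%(1e3*t[i]),'depth %.0f of %.0f'%(d.max(),b),'eqw mm %.2f'%(d.sum()*.25/b))
E
python3 gap.py w2 w5 w6 w7
```

```text
w2 -0.06 x=35.5 depth 99 of 190 eqw mm 2.16
w2 -0.04 x=36.8 depth 118 of 207 eqw mm 2.69
w2 -0.02 x=37.3 depth 121 of 207 eqw mm 2.66
w2 0 x=36.8 depth 122 of 206 eqw mm 2.79
w2 0.02 x=37.0 depth 37 of 122 eqw mm 1.40
w2 0.04 x=37.8 depth 31 of 118 eqw mm 1.17
w2 0.06 x=37.3 depth 38 of 128 eqw mm 1.57
w5 -0.06 x=34.8 depth 106 of 196 eqw mm 1.85
w5 -0.04 x=35.5 depth 111 of 212 eqw mm 1.65
w5 -0.02 x=35.8 depth 109 of 209 eqw mm 1.43
w5 0 x=35.3 depth 90 of 192 eqw mm 0.93
w5 0.02 x=34.8 depth 30 of 126 eqw mm 0.63
w5 0.04 x=34.3 depth 29 of 122 eqw mm 0.45
w5 0.06 x=34.0 depth 32 of 131 eqw mm 0.59
w6 -0.06 x=34.5 depth 104 of 193 eqw mm 0.90
w6 -0.04 x=34.5 depth 108 of 207 eqw mm 0.83
w6 -0.02 x=34.3 depth 108 of 206 eqw mm 0.84
w6 0 x=34.0 depth 83 of 205 eqw mm 0.77
w6 0.02 x=34.3 depth 20 of 122 eqw mm 0.42
w6 0.04 x=33.8 depth 23 of 119 eqw mm 0.41
w6 0.06 x=34.0 depth 24 of 127 eqw mm 0.56
w7 -0.06 x=34.3 depth 84 of 196 eqw mm 0.72
w7 -0.04 x=34.0 depth 81 of 205 eqw mm 0.59
w7 -0.02 x=34.0 depth 80 of 204 eqw mm 0.66
w7 0 x=33.8 depth 73 of 204 eqw mm 0.68
w7 0.02 x=33.8 depth 22 of 121 eqw mm 0.40
w7 0.04 x=33.8 depth 14 of 117 eqw mm 0.29
w7 0.06 x=33.8 depth 22 of 126 eqw mm 0.52
```

```bash
python3 -m jog '[0,-0.01,0,0.05,0,0,0,0.05,0,0,0,0]'; python3 ft.py; python3 gap.py w8
```

```text
clock: 17.5
position: [0.5619, -0.1357, 0.1175]
orientation: [0.966, -0.257, -0.0, 0.0]
contact_force: [-0.1, 1.6, -0.4]
finger_gap: 0.0209
gripper_force: 78.4
toolF [-0.84 -1.31  0.44] T [ 0.347 -0.191 -0.102] yaw -29.767510739463184
w8 -0.06 x=34.0 depth 75 of 195 eqw mm 0.57
w8 -0.04 x=34.0 depth 67 of 204 eqw mm 0.45
w8 -0.02 x=33.8 depth 65 of 203 eqw mm 0.56
w8 0 x=34.0 depth 61 of 203 eqw mm 0.67
w8 0.02 x=33.8 depth 23 of 120 eqw mm 0.44
w8 0.04 x=33.8 depth 19 of 117 eqw mm 0.40
w8 0.06 x=34.3 depth 21 of 125 eqw mm 0.55
```

Run:
```python
from h import *
for n in('w6','w8'):
    f=load(n); c=f['pixels'][195:240,245:300,::-1]; 
    if n=='w8': cv2.imwrite('pics/w8c.png',cv2.resize(f['pixels'][90:250,100:420,::-1],None,fx=2.5,fy=2.5,interpolation=cv2.INTER_NEAREST))
    E=f['extrinsics']; g=cv2.cvtColor(f['pixels'],cv2.COLOR_RGB2GRAY)
    for v in range(208,230,2): print(n,v,g[v,262:286])
    L=[]
    for v in range(210,226):
        r=g[v,262:286].astype(int); d=np.where(r[:14]<95)[0]
        if len(d): i=d[0]; a,b=r[i-1],r[i]; L.append((262+i-1+(a-95)/(a-b+1e-9),v))
    W=onplane(f,L,.036); vx,vy,*_=cv2.fitLine(W[:,:2].astype(np.float32),cv2.DIST_HUBER,0,.01,.01).ravel(); print(n,'slot edge angle',np.degrees(np.arctan2(vy,vx)))
```

```text
w6 208 [112 113 115 117 114 115 116 117 119 110 112 110 114 117 115 115 116 115
 118 110 117 112 112 116]
w6 210 [115 113 114 114 116 110  86  57  60  55  52  52  97 116 116 114 115 120
 114 117 115 112 114 115]
w6 212 [114 115 113 118 115 117  90  55  57  58  56  70  91 116 115 112 116 114
 113 118 116 115 117 114]
w6 214 [117 113 115 114 116 120 107  71  53  55  82  93 100 115 114 117 115 114
 118 116 114 115 114 116]
w6 216 [117 114 110 118 117 117 112  77  48  55  84  90  93 103 115 116 116 117
 114 114 116 113 116 114]
w6 218 [113 115 113 115 117 118 117  95  56  58  77  93  87  97 113 113 116 117
 116 115 113 118 114 120]
w6 220 [113 114 117 116 115 115 115 102  70  57  82  90  88  85 113 115 115 113
 113 112 115 116 115 115]
w6 222 [117 112 115 113 116 117 115 114  80  56 100 116 114  97  96 116 119 115
 114 115 115 117 114 117]
w6 224 [114 116 116 114 116 114 120 117  96  59  99 117 116  98  81 117 116 118
 112 115 115 120 115 120]
w6 226 [117 116 116 117 117 117 114 117 101  75 101 118 117 101  64 116 117 114
 116 117 116 117 115 114]
w6 228 [115 117 113 116 107 115 118 109 
[... 590 characters left out ...]
 113 107
 112 112 116 110 110 115]
w8 218 [114 112 112 113 109 117 113  87  53  51  90  89  87 104 114 114 113 113
 116 111 116 113 113 110]
w8 220 [115 115 109 113 116 111 116  99  60  55  90  90  89  95 108 116 114 114
 110 112 114 113 111 117]
w8 222 [112 111 111 115 113 112 115 112  68  58 108 107 113  96 111 116 115 112
 114 114 114 111 113 113]
w8 224 [110 114 112 111 114 115 115 116  86  56 111 115 112  92  85 114 112 113
 113 115 112 111 112 113]
w8 226 [111 113 114 114 111 113 114 114  96  75 111 115 117 100  69 112 116 113
 114 113 113 116 114 115]
w8 228 [112 113 111 109 108 113 112 102  94  90 105 101  96 100  92  93 102 115
 112 112 113 113 114 116]
w8 slot edge angle -20.581642
```

View pics/w8c.png

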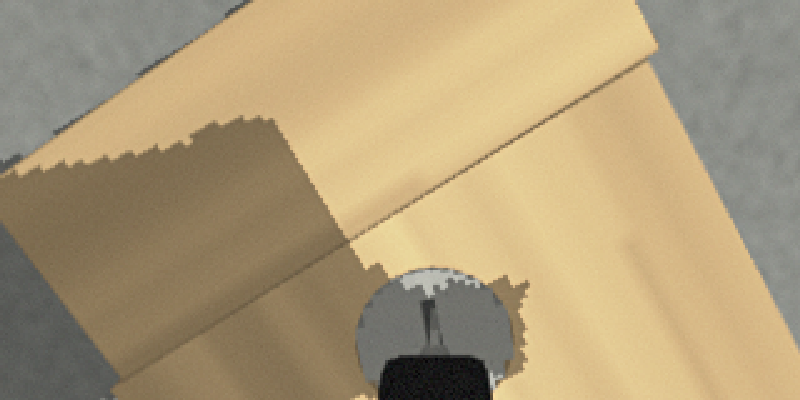

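The seam is now a uniform hairline from crop (115,385) to (655,55). The slot is at about 1.96 rad, past the draw range and short of the stop. I relieve the blade and lift it out.

```bash
python3 -m jog '[0,-0.004,0,-0.1,0,-0.003,0,-0.1,0,0,0,0]'; python3 ft.py
python3 -m jog '[0,0,-0.1,0,0,0,-0.1,0,0,0,-0.15,0,0,0,-0.5,0,0,0,-0.8,0,0,0,-0.9,0,0,0,-0.5,0,0,0,0,0,0,0,0,0]'; python3 ft.py; python3 gap.py w9 | head -7
python3 - <<'E'
from h import *
# stand: refine, and driver relative to TCP in w9 frame
f=load('w9'); s=observe(); print(s['joint_pos'],s['position'])
E
```

```text
clock: 17.92
position: [0.562, -0.1358, 0.1175]
orientation: [0.978, -0.208, 0.0, 0.0]
contact_force: [-0.6, 1.2, -0.6]
finger_gap: 0.0211
gripper_force: 78.4
toolF [-0.98 -0.84  0.57] T [ 0.01  -0.022  0.039] yaw -24.05657853022196
clock: 19.05
position: [0.5615, -0.1353, 0.2079]
orientation: [0.978, -0.208, -0.001, -0.0]
contact_force: [0.4, 0.4, -2.0]
finger_gap: 0.0208
gripper_force: 78.4
toolF [ 0.21 -0.52  1.98] T [-0.019 -0.067  0.046] yaw -24.02078075206101
w9 -0.06 x=34.3 depth 47 of 207 eqw mm 0.48
w9 -0.04 x=33.8 depth 82 of 214 eqw mm 0.57
w9 -0.02 x=34.0 depth 79 of 213 eqw mm 0.55
w9 0 x=23.5 depth 77 of 210 eqw mm 1.05
w9 0.02 x=33.8 depth 51 of 166 eqw mm 1.20
w9 0.04 x=34.0 depth 18 of 124 eqw mm 0.29
w9 0.06 x=35.0 depth 15 of 133 eqw mm 0.54
[-3.65251387e-01 -3.45622660e-02  1.75946973e+00 -4.54745114e-06
  1.41925805e+00  1.62472637e+00] [ 0.56128971 -0.13520383  0.20745967]
```

```bash
python3 -m jog '[-0.82,-0.857,0,0,-0.82,-0.857,0,0,-0.82,-0.857,0,0,-0.82,-0.857,0,0,-0.82,-0.857,0,0,-0.82,-0.857,0,0,-0.82,-0.857,0,0,-0.82,-0.857,0,0,0,0,0,0.2,0,0,0,0.19,0,0,0,0,0,0,0,0]'
python3 -m jog '[0,0,0.5,0,0,0,0.4,0,0,0,0.3,0,0,0,0,0,0,0,0,0]'
python3 - <<'E'
from h import *
f=shot('wrist','w10'); s=observe(); print(s['position'],s['contact_force'],s['joint_pos'][5])
cv2.imwrite('pics/w10c.png',cv2.resize(f['pixels'][110:310,140:400,::-1],None,fx=3,fy=3,interpolation=cv2.INTER_NEAREST))
E
python3 ft.py
```

```text
clock: 20.6
position: [0.4657, 0.1323, 0.2083]
orientation: [0.953, -0.302, -0.001, 0.0]
contact_force: [0.3, -0.3, -1.0]
finger_gap: 0.0213
gripper_force: 78.6
clock: 21.22
position: [0.4662, 0.1325, 0.1733]
orientation: [0.953, -0.302, 0.0, -0.0]
contact_force: [0.3, -0.8, -1.8]
finger_gap: 0.0213
gripper_force: 78.6
[0.46637844 0.13254641 0.17355601] [ 0.61501349 -1.0857516  -0.48246487] 2.308139731151166
toolF [1.13 0.53 0.48] T [-0.051  0.005  0.022] yaw -35.18566670403321
```

View pics/w10c.png

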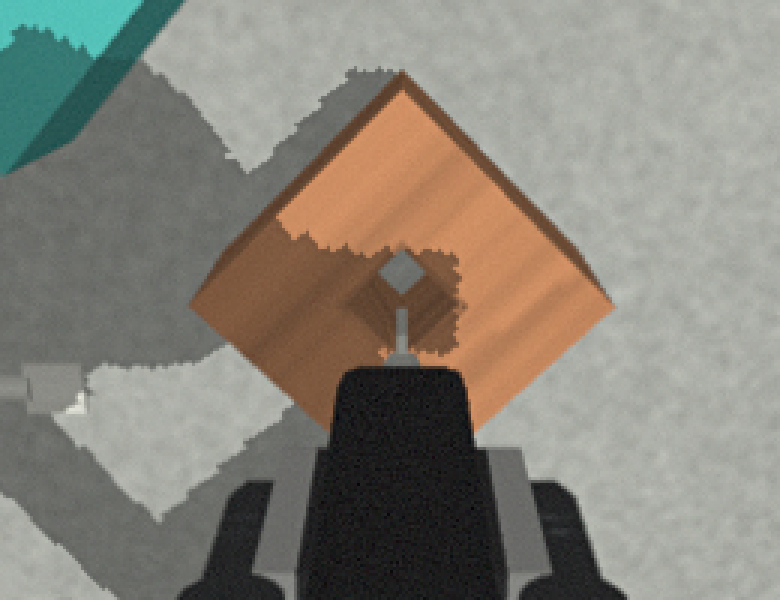

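The blade's lower end is at crop (402,310). The hole's mouth is a diamond with corners at about (345,300), (462,302) and (402,245), so its centre is near (403,301) and laterally aligned.

Run:
```python
from h import *
f=load('w10'); s=observe(); Rm=R.from_quat(s['orientation'])
t=lambda c,z: (1e3*Rm.inv().apply(onplane(f,np.array(c,float).reshape(-1,2)/3+[140,110],z)-s['position'])).round(2)
print('hole L,R,top',t([(345,300),(462,302),(402,245)],.056)); print('stand corners',t([(190,305),(613,305),(402,88)],.056)); print('blade corner',t((402,309),s['position'][2]-.087))
```

```text
hole L,R,top [[-8.6000e-01 -1.4040e+01  1.1757e+02]
 [-1.3300e+00  1.4970e+01  1.1754e+02]
 [ 1.3220e+01  6.0000e-02  1.1757e+02]]
stand corners [[-2.2200e+00 -5.2660e+01  1.1759e+02]
 [-2.0600e+00  5.2610e+01  1.1752e+02]
 [ 5.1070e+01 -2.0000e-02  1.1759e+02]]
blade corner [[ 6.65e+00 -1.00e-02  8.70e+01]]
```

```bash
python3 -m jog '[-0.01,0,0.3,0,0,0,0.4,0,0,0,0.4,0,0,0,0.3,0,0,0,0,0]'
python3 -m jog '[0,0,0.4,0,0,0,0.4,0,0,0,0.2,0,0,0,0.1,0,0,0,0,0,0,0,0,0]'; python3 ft.py
```

```text
clock: 21.9
position: [0.4649, 0.1325, 0.1296]
orientation: [0.953, -0.302, -0.001, 0.001]
contact_force: [0.3, 0.7, -0.4]
finger_gap: 0.0212
gripper_force: 78.6
clock: 22.65
position: [0.4661, 0.1327, 0.0984]
orientation: [0.953, -0.302, 0.0, -0.0]
contact_force: [-0.5, -0.4, -0.2]
finger_gap: 0.021
gripper_force: 78.6
toolF [-0.18  0.57  0.17] T [-0.006 -0.041 -0.016] yaw -35.1929932560402
```

```bash
python3 -m jog '[0,0,0.06,0,0,0,0.05,0,0,0,0,0]'
python3 -m jog '[0,0,0.03,0,0,0,0.02,0,0,0,0,0]'
```

```text
clock: 23.02
position: [0.4657, 0.1326, 0.0946]
orientation: [0.953, -0.302, -0.0, 0.0]
contact_force: [-0.4, 0.2, -1.3]
finger_gap: 0.0215
gripper_force: 78.7
clock: 23.4
position: [0.4659, 0.1327, 0.0945]
orientation: [0.953, -0.302, -0.0, 0.0]
contact_force: [-5.1, -0.4, 6.6]
finger_gap: 0.0213
gripper_force: 79.7
```

The driver is on the block: contact at z 0.0945, the same height as when it was grasped. Release and lift.

```bash
python3 -m jog '[0,0,-0.02,0,0,0,0,0]' 0.35
python3 -m jog '[0,0,0,0,0,0,0,0,0,0,0,0,0,0,0,0]' 0.6
python3 -m jog '[0,0,-0.2,0,0,0,-0.5,0,0,0,-0.9,0,0,0,-0.9,0,0,0,-0.9,0,0,0,-0.9,0,0,0,-0.9,0,0,0,0,0,0,0,0,0]'
python3 - <<'E'
from h import *
f=shot('wrist','w11'); g=shot('top','t2')
uv,P=cloud(f,180,380,110,330)
for lo,hi in((.122,.145),(.048,.062)):
    Q=P[(P[:,2]>lo)&(P[:,2]<hi)]; print(len(Q),np.median(Q[:,2]),rect(Q))
a=f['pixels'][60:340,120:460,::-1]; b=cv2.resize(g['pixels'][190:300,190:370,::-1],None,fx=2.5,fy=2.5)
h=max(a.shape[0],b.shape[0]); pad=lambda i: cv2.copyMakeBorder(i,0,h-i.shape[0],0,0,cv2.BORDER_CONSTANT)
cv2.imwrite('pics/fin.png',np.hstack([pad(a),pad(b)]))
E
```

```text
clock: 23.65
position: [0.4659, 0.1327, 0.0938]
orientation: [0.953, -0.302, 0.0, -0.0]
contact_force: [0.3, -0.8, -0.4]
finger_gap: 0.0298
gripper_force: 0.0
clock: 24.15
position: [0.4658, 0.1327, 0.0938]
orientation: [0.953, -0.302, -0.0, -0.0]
contact_force: [0.6, -0.6, -0.1]
finger_gap: 0.051
gripper_force: 0.0
clock: 25.28
position: [0.4654, 0.1326, 0.2493]
orientation: [0.953, -0.302, -0.0, 0.0]
contact_force: [-0.3, -0.5, -0.6]
finger_gap: 0.0514
gripper_force: 0.0
1116 0.1312104529207636 (array([0.4653, 0.1337]), array([0.0214, 0.0306]), 145.3)
5089 0.05667823571032843 (array([0.5   , 0.1399]), array([0.0756, 0.1468]), 9.5)
```

View pics/fin.png

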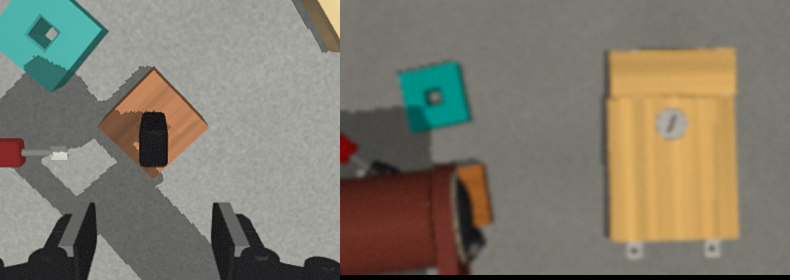

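The driver is upright at (152,140) with its top at 131 mm, so it is seated. The seam is closed and the cam slot at (671,123) points past the draw range.

```bash
python3 -c "
from workcell import sign_off
print(sign_off())"
```

```text
the job is handed in; nothing more can be done
None
```

The cam is turned to about 1.96 rad, short of its stop, with the rail drawn home against the board; the screwdriver stands upright in its stand down to its handle, and the job was handed in at about 25 s on the robot's clock.

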